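# Change over a cam-lock die fixture from a blank magazine

## Robot

A 7-joint arm with a two-finger parallel gripper is mounted at the origin on the work surface. World frame = base frame: x ahead of the robot, y to its left, z up, the work surface at z = 0. Lengths are in m, angles in rad, forces in N, time in s.
With the tool pointing down it reaches from about 0.425 to 0.875 m from the base axis. Payload 4.7 kg.
Tool frame: the origin (TCP) lies at the very end of the fingers, on their centre line; the grasp point (between the pads) lies 19 mm behind it (r.tcp_to_grasp is the distance from the TCP to the grasp point, in m); z points along the fingers, y is the line along which they close (so a half turn about z gives the same grasp; the last joint's range is limited). The gripper opens to 85 mm and grips with 20 to 120 N. Pads are 22 mm wide; open, the fingers measure 114 mm over their backs; the gripper's body (76 mm by 85 mm) begins 54 mm behind the grasp point. The pads swing forward as they close: fully open they stand 13 mm farther back than shut.
Start: joints at [1.2, 0.321, -0.07, 1.45, 0.023, 1.371, -0.057], TCP at [0.244, -0.602, 0.231] pointing down, gripper open.
Joint ranges: [-2.86, 2.86], [-0.3, 2.09], [-1.38, 1.24], [0.06, 2.45], [-1.56, 4.7], [0.09, 2.05], [-2.69, 2.69]. Speed limits (rad/s): [2.57, 2.57, 3.14, 3.14, 3.14, 3.14, 3.14].

## Interface

Orientations are given as a unit quaternion [x, y, z, w].
In Python, from plant import state, snapshot, camera_params, job, models, r gives the robot as it stands.
- The arm moves only by the tool move_arm, never from a script. Its argument "plan" is a list of rows, each a list of 2 entries, a list of its own where there are three numbers: the shift along the tool's x, y, z in mm, then the turn, a rotation vector about the tool's x, y, z in rad. In form: [[[x, y, z], [wx, wy, wz]], ...]. A call has exactly 10 rows; each row is the pose to reach, as a shift and turn from the pose commanded when the call began, along the tool's axes at that moment; what a row does not reach only later rows make up. A row lasts 1/12 s, in which the tool goes at most 41.7 mm and 7.16 degrees, less where a joint would pass 70% of its speed; a pose out of reach is approached as far as the arm can. A call with a gripper value outside its range is refused whole. "grip" is the opening, from 0 (shut) to 1 (fully open), set as the call begins (left out, the last holds). The fingers move at their own pace and stop on an object; the grip force is fixed at half the most. Time passes only in rows, so rows that repeat a pose let the fingers close, or fill a call up. It gives the time, the measured TCP pose, the force, the opening and the grip force at its end, in the units of the state.
- state(): the state, without advancing time (a new reading comes with each control period).
- snapshot(name): name is "side" or "top"; returns the picture (400x640x3 uint8, red, green, blue); there is no depth.
- camera_params(name): a dict with "fx", "fy", "cx", "cy" (pixels), "T" (4x4, takes a point from camera to world coordinates). Camera axes: x right, y up, looking along -z (the intrinsics and any distortion apply to the point x, -y, -z); pixel columns grow to the right and rows downward; lengths in m; the calibration is good to about 2 mm. A picture is of the moment at which its call begins. camera_params takes no time and is no camera call.
- job.close_job(): hands the job in; it is judged then, once.
Trained networks look in the newest picture that a camera, given by its name, has taken for a name from the list of things; names that differ only in an ending like _2 or _b are one class to them, and where a whole thing is asked for, a point or a joint stands for the part that bears it (a point fixed in the world has none). Each returns a list of dicts, best first, with "confidence" (0 to 1); they miss things now and then, are a little off and sometimes report something else, mostly with a low value. They report only what shows in the picture. A call takes as long as a camera call. They do not tell look-alikes from the thing itself.
- models.find_in(camera, label): "at" ([row, column] in pixels, amid what is visible of it).
- models.cut_out(camera, label): "pixels" (400x640 bool, what is visible of it) and "at" ([row, column] in pixels, amid what is visible of it).
The state is a dict: "time_s": time; "joint_positions": joint angles; "qd": joint speeds; "tau": joint torques, N m; "ee_pos": TCP position; "ee_rot": TCP orientation; "wrist_force": force on the tool from outside, world axes, zero at the start; "ft_torque": the same for the moment, N m; "opening": opening from 0.0 (shut) to 1.0 (fully open); "grasp_force": force on a finger pad.
Only numpy, scipy, OpenCV 4.12 (cv2) and the standard library are available. Lean on these libraries where they do the work, as an engineer would, in place of code of your own. Each camera call takes 0.05 s, during which the arm holds its last target. There are 200 camera calls.

## Task

Change the batch in the cam-lock fixture on the jeweller's bench: swing its lever right round to the open stop and lay every finished die (the brass plates with a raised round boss) flat, face up and side by side in the wooden tray. Load all the plain brass blanks from the magazine, pushing them out of the foot of the stack one at a time with its slide, and lay each flat on a nest of its own, centred and square between the rail and the jaw. With everything loaded, swing the lever fully home again so that the jaw locks the row, and leave the other things on the bench where they stand.

Things in the scene. Friction and masses are not known exactly. Their poses are not given: they have to be found in the camera images.
- fixture: Cam-lock fixture, screwed down: aluminium base 102 x 200 x 12 mm, three dark raised seats (nests) in a row along its y. Origin on the bench under the middle nest; x points from jaw to rail. The dark fixed rail (inner face x = +28 mm) and the bright sliding jaw (inner face x = -28 locked, -36 open) are 18 mm thick, 32 mm high over the bench. The lever stands on the -x side and drives the jaw.
- nest1 (a point): Centre of the top of the first nest seat, 24 mm above the bench (12 above the base plate), at y = -62 mm of the fixture; axes as the fixture's. A seat is 48 (x) x 24 (y) mm, so a plate lying on it, long side along x, overhangs 6 mm on both y sides for the fingers; 26 mm lie between neighbouring plates. A locked plate is centred on this point.
- nest2 (a point): The same for the middle nest (y = 0 of the fixture).
- nest3 (a point): The same for the third nest (y = +62 mm of the fixture).
- cam_lever (a joint): Angle of the cam lever: 0 = locked (lever along the fixture's +y, stop), 1.571 = fully open (lever along the fixture's -x, stop); opens counter-clockwise seen from above. Stays where it is left; 2 to 3 N at the bar moves it.
- lever_pivot (a point): On the lever's vertical axis, at the height of the middle of its bar (52 mm above the bench), 70 mm to the -x side of the middle nest.
- lever_knob (a point): Centre of the lever's black ball knob (26 mm diameter), 98 mm from the pivot, 54 mm above the bench. From hub (20 mm diameter) to knob runs a straight steel bar 14 mm wide, 46 to 58 mm above the bench; nothing beside its outer half is taller than 35 mm, so closed fingertips at 42 mm height can push it.
- magazine: Gravity magazine, screwed down. Origin on the bench under the stack; x is the way blanks are pushed out. A metal chute 70 x 48 mm, walls to 71 mm above the bench (too close for fingers), holds the stack on a floor 26 mm up, long sides along x. The bottom blank leaves by a gate at +x onto the deck; when the slide goes back, the stack drops by one. The slide's bed and tab are at -x.
- deck (a point): Middle of the run-out deck's top, 26 mm above the bench, 70 mm along +x from the stack's centre. The deck is 26 mm wide, narrower than a blank, so the fingers can pass down on both sides; 103 mm from the stack's centre it ends in a lip 5 mm high.
- pusher (a joint): Travel of the magazine's sprung slide: 0 = back, 0.076 m = fully in. It needs 0.070 m or more to bring the blank clear of the gate; the blank then lies centred 64 to 72 mm from the stack's centre. A spring (6 N at rest, 10 N at the end, plus up to 6 N of friction) brings it back when let go, in about a second.
- pusher_tab (a point): On the slide's upright black tab (9 mm thick along x, 30 mm wide, 33 to 73 mm above the bench), 60 mm above the bench; push its -x face towards the magazine's +x. At rest it is 118 mm behind the stack's centre.
- tray: Loose shallow wooden tray, outside 90 (x) x 216 (y) x 16 mm, walls and floor 4 mm thick. Origin at the centre of its underside.
- blank1: Plain brass blank, 56 (x) x 36 (y) x 8 mm, 0.1 to 0.17 kg. Origin at the centre of its underside. Starts in the magazine's stack. May be absent.
- blank2: Plain brass blank, 56 (x) x 36 (y) x 8 mm, 0.1 to 0.17 kg. Origin at the centre of its underside. Starts in the magazine's stack. May be absent.
- blank3: Plain brass blank, 56 (x) x 36 (y) x 8 mm, 0.1 to 0.17 kg. Origin at the centre of its underside. Starts in the magazine's stack. May be absent.
- die1: Finished brass die: a plate 56 (x) x 36 (y) x 8 mm with a round boss 24 mm across and 2.5 mm high on its top face (z up), 0.14 kg. Origin at the centre of its underside. Starts locked on a nest. May be absent.
- die2: Finished brass die: a plate 56 (x) x 36 (y) x 8 mm with a round boss 24 mm across and 2.5 mm high on its top face (z up), 0.14 kg. Origin at the centre of its underside. Starts locked on a nest. May be absent.
- die3: Finished brass die: a plate 56 (x) x 36 (y) x 8 mm with a round boss 24 mm across and 2.5 mm high on its top face (z up), 0.14 kg. Origin at the centre of its underside. Starts locked on a nest. May be absent.
- bench_block: Bystander: steel bench block 66 x 66 x 22 mm. Origin: centre of underside.
- flux_bottle: Bystander: amber glass bottle, 42 mm diameter, 85 mm high. Origin: centre of underside.
- bangle: Bystander: brass bangle lying flat, 66 mm across, 8 mm high. Origin: centre of underside.
- burr_cup: Bystander: grey cup, 70 mm across, 70 mm high. Origin: centre of underside.
- compound_jar: Bystander: white jar with a black lid, 60 mm across, 50 mm high. Origin: centre of underside.
Things that resemble listed ones, but are neither listed nor needed, are in the scene too. What is shaped like the tray but black is not meant. Leave any orange look-alike of the die2 alone.

How it is judged:
On the way, in this order (a step that is already met when the one before it is completed fails the run):
1. the lever is at its open stop (value of joint cam_lever above 1.45 rad), for 0.2 s.
2. with the lever open, every finished die lies in the tray and every blank on a nest of its own (value of joint cam_lever above 1.2 rad and x of die1 in the frame of tray between -0.041 and 0.041 m and y of die1 in the frame of tray between -0.104 and 0.104 m and z of die1 in the frame of tray between 0 and 0.0075 m and angle between each of die1, die2, die3's own z axis and vertical below 0.12 rad and x of die2 in the frame of tray between -0.041 and 0.041 m and y of die2 in the frame of tray between -0.104 and 0.104 m and z of die2 in the frame of tray between 0 and 0.0075 m and x of die3 in the frame of tray between -0.041 and 0.041 m and y of die3 in the frame of tray between -0.104 and 0.104 m and z of die3 in the frame of tray between 0 and 0.0075 m and ((x of blank1 in the frame of nest1 between -0.0105 and 0.003 m and y of blank1 in the frame of nest1 between -0.009 and 0.009 m and z of blank1 in the frame of nest1 between -0.003 and 0.003 m and angle between the x axis of blank1 and the x axis of nest1, either way round below 0.17 rad) or (x of blank1 in the frame of nest2 between -0.0105 and 0.003 m and y of blank1 in the frame of nest2 between -0.009 and 0.009 m and z of blank1 in the frame of nest2 between -0.003 and 0.003 m and angle between the x axis of blank1 and the x axis of nest2, either way round below 0.17 rad) or (x of blank1 in the frame of nest3 between -0.0105 and 0.003 m and y of blank1 in the frame of nest3 between -0.009 and 0.009 m and z of blank1 in the frame of nest3 between -0.003 and 0.003 m and angle between the x axis of blank1 and the x axis of nest3, either way round below 0.17 rad)) and ((x of blank2 in the frame of nest1 between -0.0105 and 0.003 m and y of blank2 in the frame of nest1 between -0.009 and 0.009 m and z of blank2 in the frame of nest1 between -0.003 and 0.003 m and angle between the x axis of blank2 and the x axis of nest1, either way round below 0.17 rad) or (x of blank2 in the frame of nest2 between -0.0105 and 0.003 m and y of blank2 in the frame of nest2 between -0.009 and 0.009 m and z of blank2 in the frame of nest2 between -0.003 and 0.003 m and angle between the x axis of blank2 and the x axis of nest2, either way round below 0.17 rad) or (x of blank2 in the frame of nest3 between -0.0105 and 0.003 m and y of blank2 in the frame of nest3 between -0.009 and 0.009 m and z of blank2 in the frame of nest3 between -0.003 and 0.003 m and angle between the x axis of blank2 and the x axis of nest3, either way round below 0.17 rad)) and ((x of blank3 in the frame of nest1 between -0.0105 and 0.003 m and y of blank3 in the frame of nest1 between -0.009 and 0.009 m and z of blank3 in the frame of nest1 between -0.003 and 0.003 m and angle between the x axis of blank3 and the x axis of nest1, either way round below 0.17 rad) or (x of blank3 in the frame of nest2 between -0.0105 and 0.003 m and y of blank3 in the frame of nest2 between -0.009 and 0.009 m and z of blank3 in the frame of nest2 between -0.003 and 0.003 m and angle between the x axis of blank3 and the x axis of nest2, either way round below 0.17 rad) or (x of blank3 in the frame of nest3 between -0.0105 and 0.003 m and y of blank3 in the frame of nest3 between -0.009 and 0.009 m and z of blank3 in the frame of nest3 between -0.003 and 0.003 m and angle between the x axis of blank3 and the x axis of nest3, either way round below 0.17 rad))), for 0.2 s.
At the end, for the whole second after the job is handed in: Lever at its locked stop (within 0.08 rad); every die flat (0.12 rad), boss up, on the tray floor; every blank flat on a nest of its own, within 9 mm of its centre along the row, 3 mm across, and square within 0.17 rad; all at rest (value of joint cam_lever below 0.08 rad and x of die1 in the frame of tray between -0.041 and 0.041 m and y of die1 in the frame of tray between -0.104 and 0.104 m and z of die1 in the frame of tray between 0 and 0.0075 m and angle between each of die1, die2, die3's own z axis and vertical below 0.12 rad and x of die2 in the frame of tray between -0.041 and 0.041 m and y of die2 in the frame of tray between -0.104 and 0.104 m and z of die2 in the frame of tray between 0 and 0.0075 m and x of die3 in the frame of tray between -0.041 and 0.041 m and y of die3 in the frame of tray between -0.104 and 0.104 m and z of die3 in the frame of tray between 0 and 0.0075 m and ((x of blank1 in the frame of nest1 between -0.003 and 0.003 m and y of blank1 in the frame of nest1 between -0.009 and 0.009 m and z of blank1 in the frame of nest1 between -0.003 and 0.003 m and angle between the x axis of blank1 and the x axis of nest1, either way round below 0.17 rad) or (x of blank1 in the frame of nest2 between -0.003 and 0.003 m and y of blank1 in the frame of nest2 between -0.009 and 0.009 m and z of blank1 in the frame of nest2 between -0.003 and 0.003 m and angle between the x axis of blank1 and the x axis of nest2, either way round below 0.17 rad) or (x of blank1 in the frame of nest3 between -0.003 and 0.003 m and y of blank1 in the frame of nest3 between -0.009 and 0.009 m and z of blank1 in the frame of nest3 between -0.003 and 0.003 m and angle between the x axis of blank1 and the x axis of nest3, either way round below 0.17 rad)) and ((x of blank2 in the frame of nest1 between -0.003 and 0.003 m and y of blank2 in the frame of nest1 between -0.009 and 0.009 m and z of blank2 in the frame of nest1 between -0.003 and 0.003 m and angle between the x axis of blank2 and the x axis of nest1, either way round below 0.17 rad) or (x of blank2 in the frame of nest2 between -0.003 and 0.003 m and y of blank2 in the frame of nest2 between -0.009 and 0.009 m and z of blank2 in the frame of nest2 between -0.003 and 0.003 m and angle between the x axis of blank2 and the x axis of nest2, either way round below 0.17 rad) or (x of blank2 in the frame of nest3 between -0.003 and 0.003 m and y of blank2 in the frame of nest3 between -0.009 and 0.009 m and z of blank2 in the frame of nest3 between -0.003 and 0.003 m and angle between the x axis of blank2 and the x axis of nest3, either way round below 0.17 rad)) and ((x of blank3 in the frame of nest1 between -0.003 and 0.003 m and y of blank3 in the frame of nest1 between -0.009 and 0.009 m and z of blank3 in the frame of nest1 between -0.003 and 0.003 m and angle between the x axis of blank3 and the x axis of nest1, either way round below 0.17 rad) or (x of blank3 in the frame of nest2 between -0.003 and 0.003 m and y of blank3 in the frame of nest2 between -0.009 and 0.009 m and z of blank3 in the frame of nest2 between -0.003 and 0.003 m and angle between the x axis of blank3 and the x axis of nest2, either way round below 0.17 rad) or (x of blank3 in the frame of nest3 between -0.003 and 0.003 m and y of blank3 in the frame of nest3 between -0.009 and 0.009 m and z of blank3 in the frame of nest3 between -0.003 and 0.003 m and angle between the x axis of blank3 and the x axis of nest3, either way round below 0.17 rad)) and linear speed of each of blank1, blank2, blank3, die1, die2, die3 below 0.02 m/s); the robot touches nothing.
It fails at once if a bystander is pushed more than 3 cm from its place or knocked over (distance of any of bench_block, flux_bottle, bangle, burr_cup, compound_jar from where it was at the start of the episode above 0.03 m or angle between any of flux_bottle, burr_cup, compound_jar's own z axis and vertical above 0.5 rad).
Of blank1, blank2, blank3 only 2 to 3 are there at a start; the rules pass over those that are not, and their reading is None.
Of die1, die2, die3 only 2 to 3 are there at a start; the rules pass over those that are not, and their reading is None.
At some moment in a run one of tray may be knocked a few centimetres aside while the robot is not near it.
Once in a run the grip may slacken for a moment while it holds something.
It also fails if it takes over 210 s, if anything falls off the work surface, if the arm or the gripper's body presses on something with over 40 N, if the wrist force passes 120 N, or if a joint passes its speed limit or range.

## Working session

There is one attempt and no reset: what is moved stays moved. The work goes in short steps, Python scripts to look and compute and a tool call to move; the robot and the scene stay as the last step left them, time stands still between calls to the robot, and variables do not carry over. Pictures are saved under pics/ and viewed, at most 14 in all, crops included, and the job is handed in when it is done.

Besides the shell and the picture viewer there is one more tool, called by a JSON object that holds its "op" and its "data". move_arm: Moves the arm, as the interface text tells. Its arguments: {"type":"object","properties":{"plan":{"type":"array","items":{"type":"array"}},"grip":{"type":"number"}},"required":["plan"]}

```bash
ls; mkdir -p pics; python3 - <<'E'
from plant import state, snapshot, camera_params, models
import cv2, numpy as np
s=state();print(s)
for c in("side","top"):
    im=snapshot(c);cv2.imwrite(f"pics/{c}0.png",im[...,::-1])
    p=camera_params(c);print(c,{k:(np.round(v,4).tolist()) for k,v in p.items() if not isinstance(v,str)})
for c in("top",):
  for l in ["fixture","cam_lever","lever_knob","magazine","pusher_tab","tray","blank1","die1","bench_block","flux_bottle","bangle","burr_cup","compound_jar","deck"]:
    try: print(c,l,[(np.round(d["at"]).tolist(),round(d["confidence"],2)) for d in models.find_in(c,l)])
    except Exception as e: print(l,e)
E
```

```text
pics
{'time_s': 0.0, 'joint_positions': array([ 1.20012123,  0.32180097, -0.07008941,  1.45168524,  0.02258338,
        1.37078162, -0.05688436]), 'qd': array([-1.21343340e-05, -1.05293074e-04, -1.58706055e-04,  1.78726716e-03,
        7.93558172e-04,  2.26550838e-03, -2.60459895e-04]), 'tau': array([ 2.23089496e-04, -4.93582892e+01, -3.82235684e-01, -3.14337873e+01,
        1.28272446e-02,  1.12770763e-02, -1.17210365e-05]), 'ee_pos': array([ 0.24373888, -0.60199101,  0.23023269]), 'ee_rot': array([ 9.81545542e-01,  1.91226195e-01, -2.19992259e-04, -9.18153635e-04]), 'wrist_force': array([-0.56034641,  0.05105558, -0.22156149]), 'ft_torque': array([-0.03457348,  0.03309519, -0.01384472]), 'grasp_force': 0.0, 'opening': 0.9961279288335467}
side {'fx': 495.6195, 'fy': 495.6195, 'cx': 326.3828, 'cy': 197.5694, 'T': [[0.9753, 0.1018, -0.1961, 0.2177], [-0.2208, 0.4798, -0.8492, -1.0769], [0.0076, 0.8715, 0.4904, 0.7065], [0.0, 0.0, 0.0, 1.0]]}
top {'fx': 402.8338, 'fy': 402.8338, 'cx': 326.7738, 'cy': 197.5455, 'T': [[0.0135, 0.995, -0.0992, 0.3686], [-0.9998, 0.012, -0.0162, -0.006], [-0.0149, 0.0994, 0.9949, 1.3943], [0.0, 0.0, 0.0, 1.0]]}
top fixture [([174.0, 364.0], 0.73)]
top cam_lever [([183.0, 361.0], 0.78)]
top lever_knob [([179.0, 246.0], 0.73), ([184.0, 360.0], 0.58)]
top magazine [([174.0, 258.0], 0.75)]
top pusher_tab [([177.0, 244.0], 0.71), ([184.0, 359.0], 0.2)]
top tray [([288.0, 446.0], 0.95), ([219.0, 437.0], 0.66)]
top blank1 [([184.0, 356.0], 0.72), ([128.0, 338.0], 0.65), ([174.0, 271.0], 0.56)]
top die1 [([157.0, 322.0], 0.74), ([168.0, 392.0], 0.63), ([167.0, 373.0], 0.61), ([224.0, 371.0], 0.45)]
top bench_block [([220.0, 264.0], 0.67)]
top flux_bottle [([128.0, 337.0], 0.54)]
top bangle [([204.0, 331.0], 0.62)]
top burr_cup [([138.0, 216.0], 0.83)]
top compound_jar [([165.0, 452.0], 0.77), ([138.0, 219.0], 0.53)]
top deck [([176.0, 261.0], 0.91), ([164.0, 390.0], 0.55)]
```

```bash
python3 - <<'E'
import cv2
im=cv2.imread("pics/top0.png")[90:330,190:510];cv2.imwrite("pics/top0c.png",cv2.resize(im,(800,600),interpolation=cv2.INTER_CUBIC))
E
```

```text
(no output)
```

View pics/top0c.png

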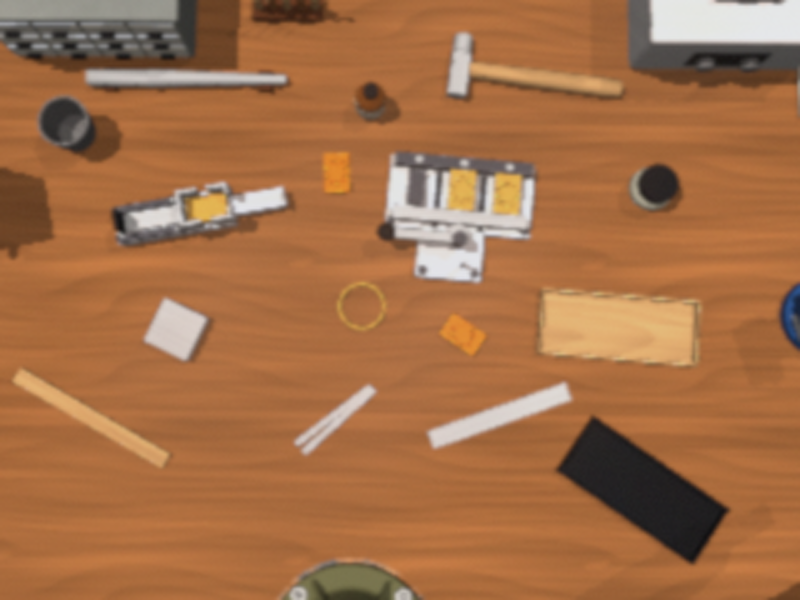

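View pics/side0.png

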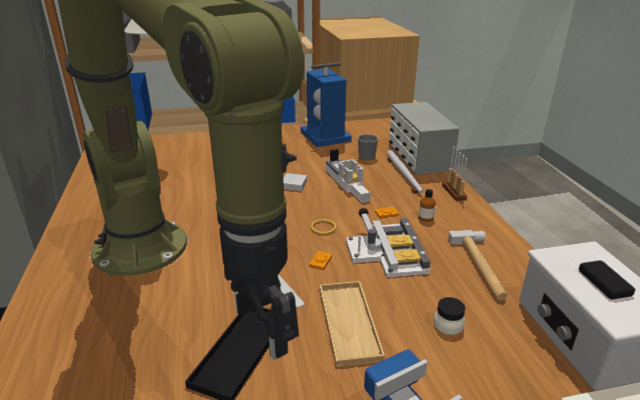

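```bash
cat > h.py <<'E'
from plant import state, snapshot, camera_params, models
import cv2, numpy as np
from scipy.optimize import minimize
from scipy.ndimage import map_coordinates, gaussian_filter
def proj(c,P):
    p=camera_params(c);Ti=np.linalg.inv(p["T"]);q=np.asarray(P)@Ti[:3,:3].T+Ti[:3,3]
    return np.c_[p["cx"]-p["fx"]*q[:,0]/q[:,2], p["cy"]+p["fy"]*q[:,1]/q[:,2]]  # u,v
def back(c,u,v,z):
    p=camera_params(c);T=np.array(p["T"]);d=T[:3,:3]@np.array([(u-p["cx"])/p["fx"],-(v-p["cy"])/p["fy"],-1])
    o=T[:3,3];return o+d*(z-o[2])/d[2]
def rect(x0,x1,y0,y1,z):
    return [((x0,y0,z),(x1,y0,z)),((x1,y0,z),(x1,y1,z)),((x1,y1,z),(x0,y1,z)),((x0,y1,z),(x0,y0,z))]
def place(pose,P):
    x,y,t=pose;c,s=np.cos(t),np.sin(t);P=np.asarray(P)
    return np.c_[x+c*P[:,0]-s*P[:,1],y+s*P[:,0]+c*P[:,1],P[:,2]]
def fit(cams,segs,pose0,r=0.02,rt=0.12,sig=1.0):
    G={}
    for c,im in cams.items():
        g=np.array([gaussian_filter(im[...,k].astype(float),sig) for k in range(3)])
        G[c]=(np.gradient(g,axis=2),np.gradient(g,axis=1))
    n=15;A=np.array([s[0] for s in segs]);B=np.array([s[1] for s in segs]);w=np.linalg.norm(B-A,axis=1)
    f=np.linspace(.04,.96,n)
    P=(A[:,None]+(B-A)[:,None]*f[None,:,None]).reshape(-1,3);W=np.repeat(w,n)
    def sc(pose):
        Q=place(pose,P);t=0
        for c in G:
            uv=proj(c,Q).reshape(-1,n,2);d=uv[:,-1]-uv[:,0];d/=np.linalg.norm(d,axis=1)[:,None]+1e-9
            nn=np.repeat(np.c_[-d[:,1],d[:,0]],n,axis=0);uv=uv.reshape(-1,2)
            s=np.zeros(len(uv))
            for k in range(3):
                gx=map_coordinates(G[c][0][k],[uv[:,1],uv[:,0]],order=1);gy=map_coordinates(G[c][1][k],[uv[:,1],uv[:,0]],order=1)
                s+=np.abs(gx*nn[:,0]+gy*nn[:,1])
            t+=(np.minimum(s,60)*W).sum()/W.sum()
        return -t
    best=min(((sc((pose0[0]+a,pose0[1]+b,pose0[2]+e)),(pose0[0]+a,pose0[1]+b,pose0[2]+e)) for a in np.linspace(-r,r,11) for b in np.linspace(-r,r,11) for e in np.linspace(-rt,rt,9)))
    m=minimize(sc,best[1],method="Nelder-Mead",options=dict(initial_simplex=[np.add(best[1],d) for d in([0,0,0],[.004,0,0],[0,.004,0],[0,0,.03])],xatol=1e-5))
    return m.x,-m.fun
FIX=rect(.028,.046,-.1,.1,.032)
for yy in(0,-.062): FIX=FIX+rect(-.028,.028,yy-.018,yy+.018,.032)
SEAT=rect(-.024,.024,.05,.074,.024)
MAG=rect(-.035,.035,-.024,.024,.071)+[((.036,-.013,.026),(.103,-.013,.026)),((.036,.013,.026),(.103,.013,.026)),((.103,-.013,.031),(.103,.013,.031))]
TRAY=rect(-.045,.045,-.108,.108,.016)+rect(-.041,.041,-.104,.104,.016)
E
cat > m1.py <<'E'
from h import *
ims={c:cv2.imread(f"pics/{c}0.png")[...,::-1] for c in("top","side")}
def crop2full(u,v):return u*.4+190,v*.4+90
def b(u,v,z):
    return back("top",*crop2full(u,v),z)
fx=b(463,190,.032);t=b(619,328,.016);mg=b(208,207,.07)
p1=b(280,197,.026);p0=b(125,215,.05)
yaw=np.arctan2(*(p1-p0)[[1,0]])
print("init",fx,t,mg,yaw)
for nm,S,p in(("fix",FIX+SEAT,(fx[0],fx[1],-.05)),("tray",TRAY,(t[0],t[1],-.03)),("mag",MAG,(mg[0],mg[1],yaw))):
    for cs in(("top",),("side",),("top","side")):
        x,s=fit({c:ims[c] for c in cs},S,p);print(nm,cs,np.round(x,4),round(s,1))
    for c in ims:
        for a,bb in S:
            q=proj(c,place(x,[a,bb]));
            globals().setdefault("ov",{}).setdefault(c,[]).append(q)
out=[]
for c,(u0,u1,v0,v1,k) in dict(top=(230,490,140,250,3),side=(320,440,140,370,2.4)).items():
    im=cv2.resize(ims[c][v0:v1,u0:u1,::-1],None,fx=k,fy=k,interpolation=cv2.INTER_CUBIC)
    for q in ov[c]:
        a=np.round((q-[u0,v0]+.5)*k).astype(int);cv2.line(im,tuple(map(int,a[0])),tuple(map(int,a[1])),(255,0,255),1)
    out.append(im); cv2.imwrite(f"pics/ov_{c}.png",im)
E
python3 m1.py
```

```text
init [ 0.61481413 -0.14792554  0.032     ] [ 0.42962904 -0.3619853   0.016     ] [0.58131754 0.19518595 0.07      ] -1.4222002369310267
fix ('top',) [ 0.6149 -0.1456 -0.0721] 42.2
fix ('side',) [ 0.6147 -0.1455 -0.0837] 47.1Traceback (most recent call last):
  File "m1.py", line 12, in <module>
    x,s=fit({c:ims[c] for c in cs},S,p);print(nm,cs,np.round(x,4),round(s,1))
        ~~~^^^^^^^^^^^^^^^^^^^^^^^^^^^^
  File "h.py", line 35, in fit
    best=min(((sc((pose0[0]+a,pose0[1]+b,pose0[2]+e)),(pose0[0]+a,pose0[1]+b,pose0[2]+e)) for a in np.linspace(-r,r,11) for b in np.linspace(-r,r,11) for e in np.linspace(-rt,rt,9)))
  File "h.py", line 35, in <genexpr>
    best=min(((sc((pose0[0]+a,pose0[1]+b,pose0[2]+e)),(pose0[0]+a,pose0[1]+b,pose0[2]+e)) for a in np.linspace(-r,r,11) for b in np.linspace(-r,r,11) for e in np.linspace(-rt,rt,9)))
               ~~^^^^^^^^^^^^^^^^^^^^^^^^^^^^^^^^^^^^
  File "h.py", line 27, in sc
    uv=proj(c,Q).reshape(-1,n,2);d=uv[:,-1]-uv[:,0];d/=np.linalg.norm(d,axis=1)[:,None]+1e-9
       ~~~~^^^^^
  File "h.py", line 6, in proj
    p=camera_params(c);Ti=np.linalg.inv(p["T"]);q=np.asarray(P)@Ti[:3,:3].T+Ti[:3,3]
ValueError: time passes only in moves, steps and waits
```

```bash
sed -i 's/^from plant.*/from plant import state, snapshot, camera_params as _cp, models\nfrom functools import lru_cache\n@lru_cache(None)\ndef camera_params(c): return _cp(c)/' h.py; python3 m1.py
```

```text
init [ 0.61481413 -0.14792554  0.032     ] [ 0.42962904 -0.3619853   0.016     ] [0.58131754 0.19518595 0.07      ] -1.4222002369310267
fix ('top',) [ 0.6149 -0.1456 -0.0721] 42.2
fix ('side',) [ 0.6147 -0.1455 -0.0837] 47.1
fix ('top', 'side') [ 0.6148 -0.1455 -0.0807] 89.2
tray ('top',) [ 0.4316 -0.3608 -0.0599] 33.4
tray ('side',) [ 0.4252 -0.3801 -0.0698] 39.7
tray ('top', 'side') [ 0.431  -0.364  -0.0687] 71.2
mag ('top',) [ 0.5883  0.1982 -1.3652] 48.7
mag ('side',) [ 0.5857  0.1996 -1.4007] 42.2
mag ('top', 'side') [ 0.5872  0.1989 -1.4043] 89.1
```

View pics/ov_top.png

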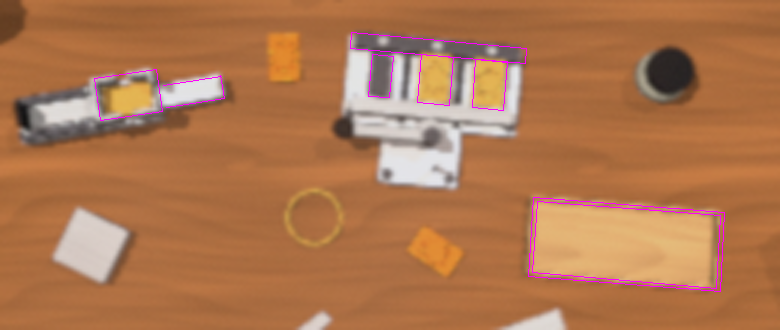

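View pics/ov_side.png

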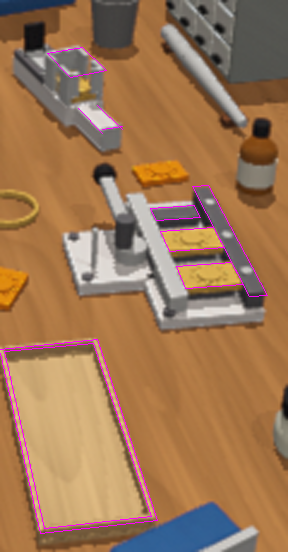

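```bash
cat >> h.py <<'E'
import sys
F=(.6148,-.1455,-.0807);M=(.587,.199,-1.404);T=(.431,-.362,-.065)
def here(fr):
    s=state();q=s["ee_rot"];p=s["ee_pos"];yaw=2*np.arctan2(q[1],q[0]);d=p[:2]-np.array(fr[:2]);c,sn=np.cos(fr[2]),np.sin(fr[2])
    return np.array([c*d[0]+sn*d[1],-sn*d[0]+c*d[1],p[2]])*1000,yaw,s
def go(fr,x,y,z,yaw=None):
    "tool shift (mm) and wz to reach frame point x,y,z (mm), yaw relative to frame"
    h,y0,s=here(fr);w=place(fr,[[x/1e3,y/1e3,z/1e3]])[0];d=(w-s["ee_pos"])*1e3
    X=np.array([np.cos(y0),np.sin(y0)]);Y=np.array([np.sin(y0),-np.cos(y0)])
    wz=0 if yaw is None else (y0-(fr[2]+yaw)+np.pi)%(2*np.pi)-np.pi
    print("at",np.round(h,1),"relyaw",round(y0-fr[2],3),"-> shift",np.round([d[:2]@X,d[:2]@Y,-d[2]],1),"wz",round(wz,3),"F",np.round(s["wrist_force"],1),"open",round(s["opening"],3),"g",round(s["grasp_force"],1),"t",round(s["time_s"],2))
E
python3 -c "
from h import *
go(F,-20,68,120,0)"
```

```text
at [-332.8 -485.4  231.4] relyaw 0.466 -> shift [ 527.9 -354.1  111.4] wz 0.466 F [-0.2  0.2  0.1] open 1.002 g 0.0 t 0.8
```

{"op": "move_arm", "data": {"plan": [[[528,-354,110],[0,0,0.466]],[[528,-354,110],[0,0,0.466]],[[528,-354,110],[0,0,0.466]],[[528,-354,110],[0,0,0.466]],[[528,-354,110],[0,0,0.466]],[[528,-354,110],[0,0,0.466]],[[528,-354,110],[0,0,0.466]],[[528,-354,110],[0,0,0.466]],[[528,-354,110],[0,0,0.466]],[[528,-354,110],[0,0,0.466]]], "grip": 0}}

```text
time_s: 1.63
ee_pos: [0.4744, -0.262, 0.1606]
ee_rot: [0.999, -0.041, 0.0, 0.0]
wrist_force: [0.5, -0.9, 0.6]
opening: -0.003
grasp_force: 0.0
```

```bash
python3 -c "
from h import *
go(F,-20,68,120,0)"
```

```text
at [-130.6 -127.5  160.6] relyaw -0.001 -> shift [ 110.4 -195.6   40.6] wz -0.001 F [ 0.5 -0.9  0.6] open -0.003 g 0.0 t 1.63
```

{"op": "move_arm", "data": {"plan": [[[110,-195,40],[0,0,0]],[[110,-195,40],[0,0,0]],[[110,-195,40],[0,0,0]],[[110,-195,40],[0,0,0]],[[110,-195,40],[0,0,0]],[[110,-195,40],[0,0,0]],[[110,-195,80],[0,0,0]],[[110,-195,110],[0,0,0]],[[110,-195,118],[0,0,0]],[[110,-195,118],[0,0,0]]]}}

```text
time_s: 2.47
ee_pos: [0.5965, -0.0783, 0.0397]
ee_rot: [0.999, -0.041, -0.003, -0.0]
wrist_force: [-0.7, 0.7, 1.1]
opening: 0.0
grasp_force: 0.0
```

```bash
python3 -c "
from h import *
import math
go(F,-20,68,42,0)
h,_,_=here(F)
for t in np.linspace(0,1.571,14):
    r=66;c,s=math.cos(t),math.sin(t);o=7+11*c+14.5*s
    print(round(t,2),np.round([-70-r*s+o*c-h[0],-(r*c+o*s-h[1])]))
"
```

```text
at [-23.6  65.5  39.7] relyaw -0.001 -> shift [ 3.6 -2.5 -2.3] wz -0.001 F [-0.7  0.7  1.1] open 0.0 g 0.0 t 2.47
0.0 [-28.  -0.]
0.12 [-35.  -2.]
0.24 [-42.  -4.]
0.36 [-49.  -4.]
0.48 [-56.  -4.]
0.6 [-64.  -3.]
0.73 [-72.  -0.]
0.85 [-79.   3.]
0.97 [-86.   7.]
1.09 [-93.  13.]
1.21 [-99.  19.]
1.33 [-105.   27.]
1.45 [-109.   35.]
1.57 [-112.   44.]
```

{"op": "move_arm", "data": {"plan": [[[-20,0,0],[0,0,0]],[[-31,2,0],[0,0,0]],[[-38,0,0],[0,0,0]],[[-45,-2,0],[0,0,0]],[[-52,-2,0],[0,0,0]],[[-59,-2,0],[0,0,0]],[[-67,-1,0],[0,0,0]],[[-75,2,0],[0,0,0]],[[-82,5,0],[0,0,0]],[[-89,9,0],[0,0,0]]]}}

```text
time_s: 3.3
ee_pos: [0.5087, -0.0797, 0.0424]
ee_rot: [0.999, -0.04, -0.0, -0.0]
wrist_force: [3.7, 0.9, -0.3]
opening: 0.0
grasp_force: 1.4
```

{"op": "move_arm", "data": {"plan": [[[-7,6,0],[0,0,0]],[[-13,12,0],[0,0,0]],[[-19,20,0],[0,0,0]],[[-23,28,0],[0,0,0]],[[-26,37,0],[0,0,0]],[[-26,39,0],[0,0,0]],[[-26,40,0],[0,0,0]],[[-26,40,0],[0,0,0]],[[-26,40,0],[0,0,0]],[[-26,40,0],[0,0,0]]]}}

```text
time_s: 4.13
ee_pos: [0.4799, -0.114, 0.0422]
ee_rot: [0.999, -0.04, -0.001, -0.003]
wrist_force: [0.6, 11.2, 1.8]
opening: -0.002
grasp_force: 5.6
```

```bash
python3 -c "
from h import *
go(F,-136,21.5,42,0)
im=snapshot('top');ims=snapshot('side')
a=cv2.resize(im[150:225,315:420,::-1],None,fx=4,fy=4,interpolation=2);b=cv2.resize(ims[190:290,330:440,::-1],None,fx=3,fy=3,interpolation=2)
a=cv2.copyMakeBorder(a,0,0,0,0,0);w=np.zeros((300,760,3),np.uint8);w[:300,:420]=a;w[:300,420:750]=b;cv2.imwrite('pics/lev.png',w)"
```

```text
at [-137.    20.5   42.2] relyaw 0.001 -> shift [ 1.  -1.   0.2] wz 0.001 F [ 0.6 11.2  1.8] open -0.002 g 5.6 t 4.13
```

View pics/lev.png

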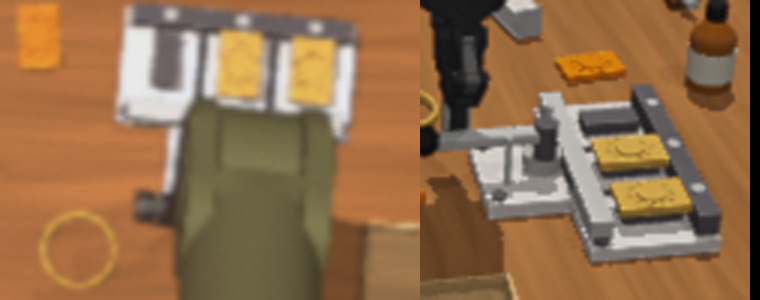

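{"op": "move_arm", "data": {"plan": [[[0,-10,-20],[0,0,0]],[[0,-10,-55],[0,0,0]],[[20,0,-58],[0,0,0]],[[60,30,-58],[0,0,0]],[[100,60,-58],[0,0,0]],[[136,80,-50],[0,0,0]],[[136,80,-15],[0,0,0]],[[136,80,-8],[0,0,0]],[[136,80,-8],[0,0,0]],[[136,80,-8],[0,0,0]]], "grip": 0.54}}

```text
time_s: 5.07
ee_pos: [0.6074, -0.2084, 0.0494]
ee_rot: [0.999, -0.041, -0.002, -0.0]
wrist_force: [-0.2, -0.1, 0.7]
opening: 0.544
grasp_force: 0.0
```

```bash
python3 -c "
from h import *
go(F,0,-62,19,0)"
```

```text
at [ -2.3 -63.3  49.4] relyaw -0.001 -> shift [ 2.3 -1.3 30.4] wz -0.001 F [-0.2 -0.1  0.7] open 0.544 g 0.0 t 5.07
```

{"op": "move_arm", "data": {"plan": [[[2,-1,10],[0,0,0]],[[2,-1,20],[0,0,0]],[[2,-1,30],[0,0,0]],[[2,-1,30],[0,0,0]],[[2,-1,30],[0,0,0]],[[2,-1,30],[0,0,0]],[[2,-1,30],[0,0,0]],[[2,-1,30],[0,0,0]],[[2,-1,30],[0,0,0]],[[2,-1,30],[0,0,0]]]}}

```text
time_s: 5.9
ee_pos: [0.6117, -0.2078, 0.0208]
ee_rot: [0.999, -0.041, 0.0, 0.0]
wrist_force: [0.1, 0.6, 1.6]
opening: 0.537
grasp_force: 0.0
```

{"op": "move_arm", "data": {"plan": [[[0,0,0],[0,0,0]],[[0,0,0],[0,0,0]],[[0,0,0],[0,0,0]],[[0,0,0],[0,0,0]],[[0,0,0],[0,0,0]],[[0,0,0],[0,0,0]],[[0,0,0],[0,0,0]],[[0,0,-4],[0,0,0]],[[0,0,-10],[0,0,0]],[[0,0,-15],[0,0,0]]], "grip": 0.3}}

```text
time_s: 6.73
ee_pos: [0.6111, -0.2075, 0.0353]
ee_rot: [0.999, -0.041, -0.0, -0.0]
wrist_force: [0.1, 0.9, -0.2]
opening: 0.399
grasp_force: 59.9
```

```bash
python3 -c "
from h import *
go(F,0,-62,19,0)
t,s=fit({c:snapshot(c) for c in('top','side')},TRAY,T);print(t,s)
import h
go(tuple(t),0,-50,60,0)
im=snapshot('side');cv2.imwrite('pics/g1.png',cv2.resize(im[150:320,330:470,::-1],None,fx=3,fy=3,interpolation=2))"
```

```text
at [  1.3 -62.1  35.3] relyaw -0.0 -> shift [-1.3 -0.1 16.3] wz -0.0 F [ 0.1  0.9 -0.2] open 0.399 g 59.9 t 6.73
[ 0.43117342 -0.36434149 -0.06957422] 48.24079762960902
at [169.7 168.7  36.4] relyaw -0.012 -> shift [-167.1  220.7  -23.6] wz -0.012 F [ 0.8 -0.2 -0.9] open 0.403 g 59.9 t 6.83
```

View pics/g1.png

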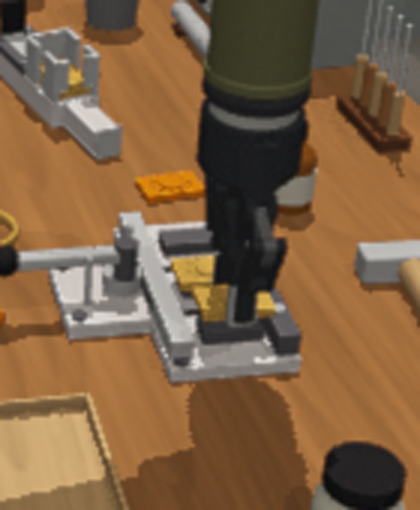

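{"op": "move_arm", "data": {"plan": [[[0,0,-40],[0,0,0]],[[-25,33,-45],[0,0,0]],[[-167,221,-45],[0,0,-0.012]],[[-167,221,-45],[0,0,-0.012]],[[-167,221,-45],[0,0,-0.012]],[[-167,221,-45],[0,0,-0.012]],[[-167,221,-45],[0,0,-0.012]],[[-167,221,-45],[0,0,-0.012]],[[-167,221,-35],[0,0,-0.012]],[[-167,221,-25],[0,0,-0.012]]]}}

```text
time_s: 7.72
ee_pos: [0.4254, -0.4169, 0.0605]
ee_rot: [0.999, -0.037, 0.0, 0.001]
wrist_force: [0.3, 1.4, -1.5]
opening: 0.399
grasp_force: 64.1
```

```bash
sed -i 's/^F=.*/F=(.6148,-.1455,-.0807);M=(.587,.199,-1.404);T=(.4312,-.364,-.0695)/' h.py; python3 -c "
from h import *
go(T,0,-50,4,0)"
```

```text
at [ -2.1 -53.2  60.5] relyaw -0.005 -> shift [ 2.1 -3.2 56.5] wz -0.005 F [ 0.3  1.4 -1.5] open 0.399 g 64.1 t 7.72
```

{"op": "move_arm", "data": {"plan": [[[1,-2,20],[0,0,0]],[[1,-2,40],[0,0,0]],[[1,-2,48],[0,0,0]],[[1,-2,54],[0,0,0]],[[1,-2,56],[0,0,0]],[[1,-2,56],[0,0,0]],[[1,-2,56],[0,0,0]],[[1,-2,56],[0,0,0]],[[1,-2,56],[0,0,0]],[[1,-2,56],[0,0,0]]]}}

```text
time_s: 8.55
ee_pos: [0.4285, -0.413, 0.0052]
ee_rot: [0.999, -0.035, 0.0, 0.001]
wrist_force: [0.1, 0.5, -1.7]
opening: 0.398
grasp_force: 64.1
```

{"op": "move_arm", "data": {"plan": [[[0,0,0],[0,0,0]],[[0,0,0],[0,0,0]],[[0,0,0],[0,0,0]],[[0,0,0],[0,0,0]],[[0,0,-20],[0,0,0]],[[0,0,-50],[0,0,0]],[[0,0,-85],[0,0,0]],[[30,-30,-85],[0,0,0]],[[60,-60,-85],[0,0,0]],[[85,-90,-85],[0,0,0]]], "grip": 0.54}}

```text
time_s: 9.38
ee_pos: [0.5208, -0.329, 0.091]
ee_rot: [0.999, -0.036, 0.001, 0.001]
wrist_force: [1.2, 0.2, -0.2]
opening: 0.546
grasp_force: 0.0
```

```bash
python3 -c "
from h import *
go(F,0,0,60,0)"
```

```text
at [ -78.9 -190.5   91. ] relyaw 0.009 -> shift [  80.5 -189.8   31. ] wz 0.009 F [ 1.2  0.2 -0.2] open 0.546 g 0.0 t 9.38
```

{"op": "move_arm", "data": {"plan": [[[75,-185,0],[0,0,0.009]],[[75,-185,0],[0,0,0.009]],[[75,-185,0],[0,0,0.009]],[[75,-185,0],[0,0,0.009]],[[75,-185,0],[0,0,0.009]],[[75,-185,10],[0,0,0.009]],[[75,-185,30],[0,0,0.009]],[[75,-185,42],[0,0,0.009]],[[75,-185,42],[0,0,0.009]],[[75,-185,42],[0,0,0.009]]]}}

```text
time_s: 10.22
ee_pos: [0.6058, -0.15, 0.0466]
ee_rot: [0.999, -0.04, -0.001, -0.0]
wrist_force: [0.1, 0.1, -0.4]
opening: 0.545
grasp_force: 0.0
```

```bash
python3 -c "
from h import *
go(F,0,0,20,0)"
```

```text
at [-8.6 -5.2 46.6] relyaw 0.001 -> shift [ 8.6 -5.2 26.6] wz 0.001 F [ 0.1  0.1 -0.4] open 0.545 g 0.0 t 10.22
```

{"op": "move_arm", "data": {"plan": [[[8,-5,0],[0,0,0]],[[8,-5,0],[0,0,0]],[[8,-5,10],[0,0,0]],[[8,-5,20],[0,0,0]],[[8,-5,26],[0,0,0]],[[8,-5,26],[0,0,0]],[[8,-5,26],[0,0,0]],[[8,-5,26],[0,0,0]],[[8,-5,26],[0,0,0]],[[8,-5,26],[0,0,0]]]}}

```text
time_s: 11.05
ee_pos: [0.6156, -0.145, 0.022]
ee_rot: [0.999, -0.039, 0.0, 0.0]
wrist_force: [-0.0, -0.6, 0.1]
opening: 0.543
grasp_force: 0.0
```

{"op": "move_arm", "data": {"plan": [[[0,0,0],[0,0,0]],[[0,0,0],[0,0,0]],[[0,0,0],[0,0,0]],[[0,0,0],[0,0,0]],[[0,0,0],[0,0,0]],[[0,0,0],[0,0,0]],[[0,0,0],[0,0,0]],[[0,0,-20],[0,0,0]],[[0,0,-45],[0,0,0]],[[0,0,-60],[0,0,0]]], "grip": 0.3}}

```text
time_s: 11.88
ee_pos: [0.6156, -0.1448, 0.0826]
ee_rot: [0.999, -0.039, 0.0, 0.0]
wrist_force: [0.3, 0.9, -0.8]
opening: 0.4
grasp_force: 60.3
```

```bash
python3 -c "
from h import *
t,s=fit({c:snapshot(c) for c in('top','side')},TRAY,T);print(t,s)
go(tuple(t),0,50,60,0)"
```

```text
[ 0.43101055 -0.36420027 -0.07335087] 57.86560427070543
at [169.7 232.1  84.1] relyaw -0.005 -> shift [-168.8  182.9   24.1] wz -0.005 F [ 0.8  0.2 -1.7] open 0.405 g 60.3 t 11.98
```

{"op": "move_arm", "data": {"plan": [[[-169,183,0],[0,0,0]],[[-169,183,0],[0,0,0]],[[-169,183,0],[0,0,0]],[[-169,183,0],[0,0,0]],[[-169,183,0],[0,0,0]],[[-169,183,0],[0,0,0]],[[-169,183,10],[0,0,0]],[[-169,183,25],[0,0,0]],[[-169,183,25],[0,0,0]],[[-169,183,25],[0,0,0]]]}}

```text
time_s: 12.82
ee_pos: [0.4313, -0.3128, 0.0546]
ee_rot: [0.999, -0.039, -0.002, -0.001]
wrist_force: [1.0, 0.3, -1.3]
opening: 0.398
grasp_force: 60.3
```

```bash
python3 -c "
from h import *
go(T,0,50,5,0)"
```

```text
at [-3.4 51.  54.6] relyaw -0.008 -> shift [ 3.5  1.  49.6] wz -0.008 F [ 1.   0.3 -1.3] open 0.398 g 60.3 t 12.82
```

{"op": "move_arm", "data": {"plan": [[[2,1,20],[0,0,0]],[[2,1,35],[0,0,0]],[[2,1,45],[0,0,0]],[[2,1,49],[0,0,0]],[[2,1,50],[0,0,0]],[[2,1,50],[0,0,0]],[[2,1,50],[0,0,0]],[[2,1,50],[0,0,0]],[[2,1,50],[0,0,0]],[[2,1,50],[0,0,0]]]}}

```text
time_s: 13.65
ee_pos: [0.4347, -0.3156, 0.0071]
ee_rot: [0.999, -0.039, 0.0, 0.0]
wrist_force: [0.7, 0.4, -1.7]
opening: 0.401
grasp_force: 60.3
```

{"op": "move_arm", "data": {"plan": [[[0,0,0],[0,0,0]],[[0,0,0],[0,0,0]],[[0,0,0],[0,0,0]],[[0,0,0],[0,0,0]],[[0,0,-20],[0,0,0]],[[0,0,-50],[0,0,0]],[[0,0,-90],[0,0,0]],[[10,-20,-120],[0,0,-0.1]],[[20,-50,-120],[0,0,-0.2]],[[30,-90,-120],[0,0,-0.3]]], "grip": 0.54}}

```text
time_s: 14.48
ee_pos: [0.4728, -0.2307, 0.1295]
ee_rot: [0.994, 0.11, 0.002, 0.002]
wrist_force: [0.8, -0.4, -1.1]
opening: 0.538
grasp_force: 0.0
```

```bash
python3 -c "
from h import *
go(M,-150,0,120,np.pi)
go(F,-40,120,120,.8)"
```

```text
at [ 404.8 -183.9  129.5] relyaw 1.625 -> shift [ 213.7 -544.     9.5] wz -1.517 F [ 0.8 -0.4 -1.1] open 0.538 g 0.0 t 14.48
at [-134.6  -96.4  129.5] relyaw 0.302 -> shift [ 154.7 -178.5    9.5] wz -0.498 F [ 0.8 -0.4 -1.1] open 0.538 g 0.0 t 14.48
```

{"op": "move_arm", "data": {"plan": [[[214,-544,9],[0,0,-1.517]],[[214,-544,9],[0,0,-1.517]],[[214,-544,9],[0,0,-1.517]],[[214,-544,9],[0,0,-1.517]],[[214,-544,9],[0,0,-1.517]],[[214,-544,9],[0,0,-1.517]],[[214,-544,9],[0,0,-1.517]],[[214,-544,9],[0,0,-1.517]],[[214,-544,9],[0,0,-1.517]],[[214,-544,9],[0,0,-1.517]]], "grip": 0}}

```text
time_s: 15.32
ee_pos: [0.535, 0.1856, 0.1204]
ee_rot: [0.739, 0.673, 0.0, 0.0]
wrist_force: [1.0, -0.1, -0.0]
opening: 0.001
grasp_force: 0.0
```

```bash
python3 -c "
from h import *
go(M,-150,0,120,np.pi)
ims={c:snapshot(c) for c in('top','side')}
t,s=fit(ims,TRAY,T,sig=.8);print(t,s)
a=cv2.resize(ims['top'][190:270,390:480,::-1],None,fx=4,fy=4,interpolation=2);b=cv2.resize(ims['side'][190:370,315:440,::-1],None,fx=2.5,fy=2.5,interpolation=2)
w=np.zeros((450,680,3),np.uint8);w[:320,:360]=a;w[:450,360:360+b.shape[1]]=b;cv2.imwrite('pics/tr.png',w)"
```

```text
at [  4.6 -53.5 120.4] relyaw 2.881 -> shift [163.1  12.    0.4] wz -0.26 F [ 1.  -0.1 -0. ] open 0.001 g 0.0 t 15.32
[ 0.4310441  -0.36384669 -0.06899426] 77.7463136258508
```

View pics/tr.png

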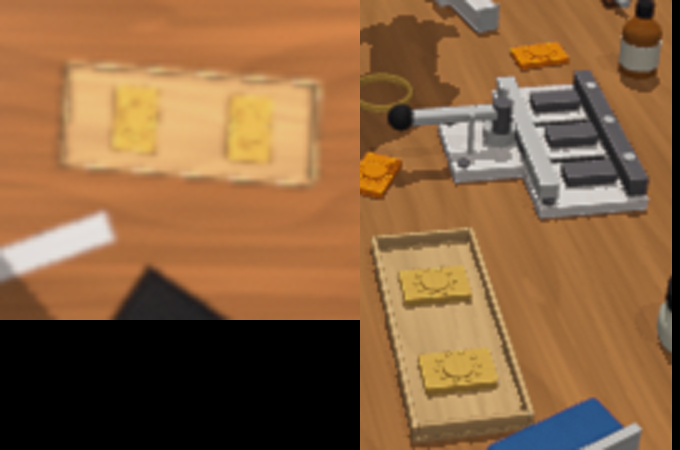

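{"op": "move_arm", "data": {"plan": [[[163,12,0],[0,0,-0.26]],[[163,12,0],[0,0,-0.26]],[[163,12,0],[0,0,-0.26]],[[163,12,0],[0,0,-0.26]],[[163,12,0],[0,0,-0.26]],[[163,12,20],[0,0,-0.26]],[[163,12,40],[0,0,-0.26]],[[163,12,60],[0,0,-0.26]],[[163,12,68],[0,0,-0.26]],[[163,12,68],[0,0,-0.26]]]}}

```text
time_s: 16.25
ee_pos: [0.5617, 0.343, 0.0495]
ee_rot: [0.648, 0.761, -0.002, -0.001]
wrist_force: [0.4, 0.8, -0.5]
opening: 0.002
grasp_force: 0.0
```

```bash
python3 -c "
from h import *
go(M,-150,0,50,np.pi)"
```

```text
at [-146.2   -1.    49.5] relyaw 3.135 -> shift [ 3.8  1.  -0.5] wz -0.007 F [ 0.4  0.8 -0.5] open 0.002 g 0.0 t 16.25
```

{"op": "move_arm", "data": {"plan": [[[-10,1,0],[0,0,-0.006]],[[-20,1,0],[0,0,-0.006]],[[-30,1,0],[0,0,-0.006]],[[-40,1,0],[0,0,-0.006]],[[-50,1,0],[0,0,-0.006]],[[-60,1,0],[0,0,-0.006]],[[-70,1,0],[0,0,-0.006]],[[-80,1,0],[0,0,-0.006]],[[-88,1,0],[0,0,-0.006]],[[-90,1,0],[0,0,-0.006]]]}}

```text
time_s: 17.08
ee_pos: [0.5788, 0.2606, 0.0538]
ee_rot: [0.645, 0.764, 0.005, -0.002]
wrist_force: [1.2, 11.5, -7.5]
opening: 0.0
grasp_force: 5.8
```

{"op": "move_arm", "data": {"plan": [[[0,0,0],[0,0,0]],[[0,0,0],[0,0,0]],[[0,0,0],[0,0,0]],[[0,0,0],[0,0,0]],[[0,0,0],[0,0,0]],[[0,0,0],[0,0,0]],[[0,0,0],[0,0,0]],[[0,0,0],[0,0,0]],[[0,0,0],[0,0,0]],[[0,0,0],[0,0,0]]]}}

```text
time_s: 17.92
ee_pos: [0.5786, 0.2608, 0.0539]
ee_rot: [0.645, 0.764, 0.004, -0.001]
wrist_force: [1.2, 10.4, -6.4]
opening: 0.001
grasp_force: 4.7
```

```bash
python3 -c "
from h import *
go(M,-57.5,0,50,np.pi)
im=snapshot('side');b=snapshot('top')
w=np.zeros((320,800,3),np.uint8);x=cv2.resize(im[140:220,310:410,::-1],None,fx=4,fy=4,interpolation=2);w[:,:400]=x
w[:,400:]=cv2.resize(b[140:220,220:320,::-1],None,fx=4,fy=4,interpolation=2);cv2.imwrite('pics/p1.png',w)"
```

```text
at [-62.3   2.   53.9] relyaw 3.144 -> shift [-4.8 -2.   3.9] wz 0.002 F [ 1.2 10.4 -6.4] open 0.001 g 4.7 t 17.92
```

View pics/p1.png

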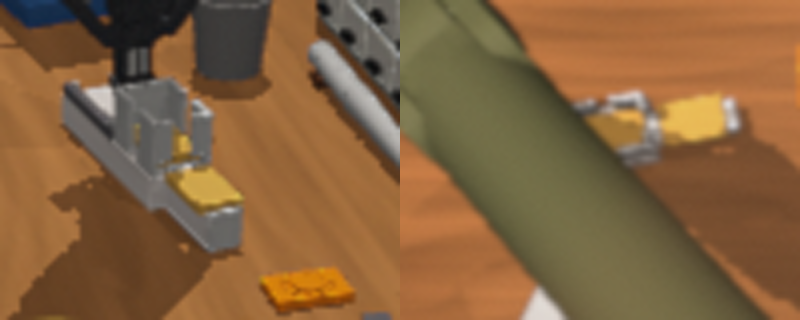

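```bash
python3 -c "
from h import *
BL=rect(-.028,.028,-.018,.018,.034)
ims={c:snapshot(c) for c in('top','side')}
p0=place(M,[[.066,0,0]])[0]
for cs in (('top',),('side',),('top','side')):
    x,s=fit({c:ims[c] for c in cs},BL,(p0[0],p0[1],M[2]),r=.012,rt=.1)
    d=x[:2]-M[:2];c,sn=np.cos(M[2]),np.sin(M[2]);print(cs,(c*d[0]+sn*d[1])*1e3,(-sn*d[0]+c*d[1])*1e3,x[2]-M[2],s)
"
```

```text
('top',) 75.04436628187393 2.1657791246214204 -0.019881606555913978 44.07122383505924
('side',) 68.19588731442877 1.6872551935409128 -0.050468422392541346 37.87276971570817
('top', 'side') 73.32732058562819 1.8412995987350573 -0.020498524171923993 78.29745580403173
```

{"op": "move_arm", "data": {"plan": [[[20,0,0],[0,0,0]],[[40,0,-20],[0,0,0]],[[40,0,-55],[0,0,0]],[[0,0,-60],[0,0,0]],[[-40,0,-60],[0,0,0]],[[-80,0,-60],[0,0,0]],[[-120,0,-60],[0,0,0]],[[-132,0,-50],[0,0,0]],[[-132,0,-15],[0,0,0]],[[-132,0,0],[0,0,0]]], "grip": 0.54}}

```text
time_s: 18.95
ee_pos: [0.6004, 0.122, 0.0509]
ee_rot: [0.648, 0.762, -0.001, 0.001]
wrist_force: [-1.1, -0.3, -0.3]
opening: 0.541
grasp_force: 0.0
```

```bash
python3 -c "
from h import *
go(M,70,1.5,23,np.pi-.01)"
```

```text
at [78.2  0.4 50.9] relyaw 3.137 -> shift [ 8.2  1.  27.9] wz 0.005 F [-1.1 -0.3 -0.3] open 0.541 g 0.0 t 18.95
```

{"op": "move_arm", "data": {"plan": [[[8,1,0],[0,0,0]],[[8,1,0],[0,0,0]],[[8,1,10],[0,0,0]],[[8,1,20],[0,0,0]],[[8,1,28],[0,0,0]],[[8,1,28],[0,0,0]],[[8,1,28],[0,0,0]],[[8,1,28],[0,0,0]],[[8,1,28],[0,0,0]],[[8,1,28],[0,0,0]]]}}

```text
time_s: 19.78
ee_pos: [0.6002, 0.1342, 0.0245]
ee_rot: [0.646, 0.764, 0.0, 0.0]
wrist_force: [-0.1, -0.3, 0.1]
opening: 0.537
grasp_force: 0.0
```

{"op": "move_arm", "data": {"plan": [[[0,0,0],[0,0,0]],[[0,0,0],[0,0,0]],[[0,0,0],[0,0,0]],[[0,0,0],[0,0,0]],[[0,0,0],[0,0,0]],[[0,0,0],[0,0,0]],[[0,0,0],[0,0,0]],[[0,0,-20],[0,0,0]],[[0,0,-55],[0,0,0]],[[0,0,-60],[0,0,0]]], "grip": 0.3}}

```text
time_s: 20.62
ee_pos: [0.6023, 0.1352, 0.0884]
ee_rot: [0.646, 0.764, 0.002, 0.002]
wrist_force: [1.8, 1.4, 0.7]
opening: 0.395
grasp_force: 60.3
```

```bash
python3 -c "
from h import *
go(M,70,1.5,23,np.pi-.01)
go(F,-4,62,80,np.pi)
im=snapshot('side');b=snapshot('top')
w=np.zeros((320,800,3),np.uint8);x=cv2.resize(im[140:220,310:410,::-1],None,fx=4,fy=4,interpolation=2);w[:,:400]=x
w[:,400:]=cv2.resize(b[140:220,220:320,::-1],None,fx=4,fy=4,interpolation=2);cv2.imwrite('pics/p2.png',w)"
```

```text
at [65.5  4.4 88.4] relyaw 3.142 -> shift [-4.5 -3.  65.4] wz 0.01 F [1.8 1.4 0.7] open 0.395 g 60.3 t 20.62
at [-35.1 278.8  88.4] relyaw 1.819 -> shift [-217.8  -23.     8.4] wz -1.323 F [1.8 1.4 0.7] open 0.395 g 60.3 t 20.62
```

View pics/p2.png

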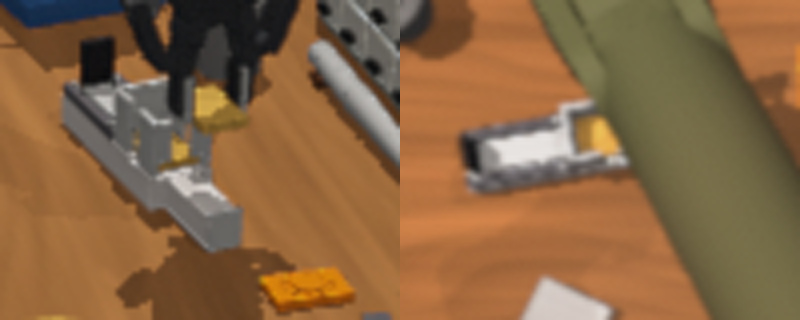

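{"op": "move_arm", "data": {"plan": [[[-217,-26,-5],[0,0,-1.323]],[[-217,-26,-5],[0,0,-1.323]],[[-217,-26,-5],[0,0,-1.323]],[[-217,-26,-5],[0,0,-1.323]],[[-217,-26,-5],[0,0,-1.323]],[[-217,-26,-5],[0,0,-1.323]],[[-217,-26,-5],[0,0,-1.323]],[[-217,-26,-5],[0,0,-1.323]],[[-217,-26,-5],[0,0,-1.323]],[[-217,-26,-5],[0,0,-1.323]]]}}

```text
time_s: 21.55
ee_pos: [0.6088, -0.0845, 0.0868]
ee_rot: [0.081, 0.997, 0.0, -0.002]
wrist_force: [0.0, 0.1, -1.3]
opening: 0.397
grasp_force: 60.2
```

```bash
python3 -c "
from h import *
go(F,-7.5,62,60,np.pi)"
```

```text
at [-10.9  60.3  86.8] relyaw 3.061 -> shift [-3.2  2.  26.8] wz -0.081 F [ 0.   0.1 -1.3] open 0.397 g 60.2 t 21.55
```

{"op": "move_arm", "data": {"plan": [[[-3,2,0],[0,0,-0.08]],[[-3,2,10],[0,0,-0.08]],[[-3,2,25],[0,0,-0.08]],[[-3,2,42],[0,0,-0.08]],[[-3,2,42],[0,0,-0.08]],[[-3,2,42],[0,0,-0.08]],[[-3,2,42],[0,0,-0.08]],[[-3,2,42],[0,0,-0.08]],[[-3,2,42],[0,0,-0.08]],[[-3,2,42],[0,0,-0.08]]]}}

```text
time_s: 22.38
ee_pos: [0.6141, -0.0828, 0.0478]
ee_rot: [0.044, 0.999, -0.0, 0.001]
wrist_force: [0.1, -0.2, -1.5]
opening: 0.398
grasp_force: 60.2
```

```bash
python3 -c "
from h import *
go(F,-7.5,62,23.5,np.pi)
im=snapshot('side')
u=im[190:290,330:440,::-1];cv2.imwrite('pics/h1.png',cv2.resize(u,None,fx=5,fy=5,interpolation=2))"
```

```text
at [-5.8 62.5 47.8] relyaw 3.135 -> shift [ 1.7 -0.5 24.3] wz -0.007 F [ 0.1 -0.2 -1.5] open 0.398 g 60.2 t 22.38
```

View pics/h1.png

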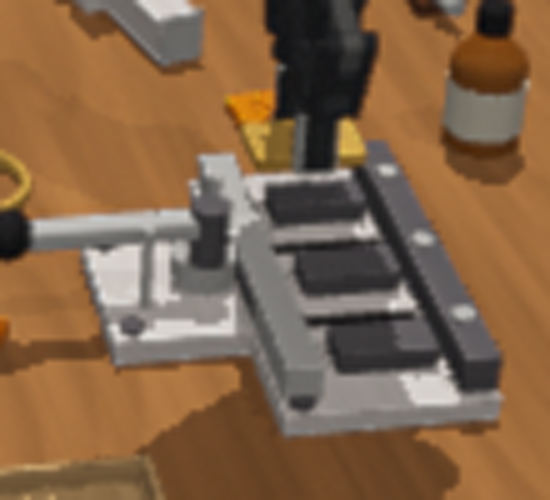

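```bash
python3 -c "
from h import *
c,s=np.cos(F[2]),np.sin(F[2])
for u,v in((381.6,223),(403,222.6)):
    d=back('side',u,v,.0493)[:2]-F[:2];print((c*d[0]+s*d[1])*1e3,(-s*d[0]+c*d[1])*1e3)
im=snapshot('side')
BL=rect(-.028,.028,-.018,.018,.0575)[:1]+rect(-.028,.028,-.018,.018,.0495)[:1]+[((-.028,-.018,.0495),(-.028,-.018,.0575)),((.028,-.018,.0495),(.028,-.018,.0575))]
for z in(0,):
  p0=place(F,[[-.004,.062,0]])[0]
  x,sc=fit({'side':im},BL,(p0[0],p0[1],F[2]),r=.01,rt=.06,sig=.7)
  d=x[:2]-F[:2];print((c*d[0]+s*d[1])*1e3,(-s*d[0]+c*d[1])*1e3,x[2]-F[2],sc)
"
```

```text
-32.77317256917332 50.18417443171688
20.530496513951135 45.099260750427014
-12.523865517627256 50.38718862978707 0.14385714811993378 54.54846354689375
```

{"op": "move_arm", "data": {"plan": [[[-1,-1,8],[0,0,-0.007]],[[-1,-1,15],[0,0,-0.007]],[[-1,-1,20],[0,0,-0.007]],[[-1,-1,23],[0,0,-0.007]],[[-1,-1,24],[0,0,-0.007]],[[-1,-1,24],[0,0,-0.007]],[[-1,-1,24],[0,0,-0.007]],[[-1,-1,24],[0,0,-0.007]],[[-1,-1,24],[0,0,-0.007]],[[-1,-1,24],[0,0,-0.007]]]}}

```text
time_s: 23.32
ee_pos: [0.6144, -0.0837, 0.023]
ee_rot: [0.04, 0.999, 0.0, -0.0]
wrist_force: [0.0, 0.2, -1.2]
opening: 0.402
grasp_force: 60.2
```

{"op": "move_arm", "data": {"plan": [[[0,0,0],[0,0,0]],[[0,0,0],[0,0,0]],[[0,0,0],[0,0,0]],[[0,0,0],[0,0,0]],[[0,0,0],[0,0,0]],[[0,0,-15],[0,0,0]],[[0,0,-40],[0,0,0]],[[0,0,-80],[0,0,0]],[[0,-30,-90],[0,0,0.1]],[[0,-70,-90],[0,0,0.2]]], "grip": 0.54}}

```text
time_s: 24.15
ee_pos: [0.6126, -0.1483, 0.1194]
ee_rot: [0.137, 0.991, 0.001, 0.004]
wrist_force: [1.4, 0.0, -0.9]
opening: 0.536
grasp_force: 0.0
```

```bash
python3 -c "
from h import *
go(M,-150,0,120,np.pi)"
```

```text
at [346.8 -32.4 119.4] relyaw 4.27 -> shift [183.4 462.8  -0.6] wz 1.128 F [ 1.4  0.  -0.9] open 0.536 g 0.0 t 24.15
```

{"op": "move_arm", "data": {"plan": [[[183,463,0],[0,0,1.128]],[[183,463,0],[0,0,1.128]],[[183,463,0],[0,0,1.128]],[[183,463,0],[0,0,1.128]],[[183,463,0],[0,0,1.128]],[[183,463,0],[0,0,1.128]],[[183,463,0],[0,0,1.128]],[[183,463,0],[0,0,1.128]],[[183,463,0],[0,0,1.128]],[[183,463,0],[0,0,1.128]]], "grip": 0}}

```text
time_s: 24.98
ee_pos: [0.5697, 0.2551, 0.1146]
ee_rot: [0.649, 0.76, 0.0, 0.001]
wrist_force: [0.6, 0.6, 0.1]
opening: -0.002
grasp_force: 0.0
```

```bash
python3 -c "
from h import *
go(M,-150,0,52,np.pi)"
```

```text
at [-58.1  -7.7 114.6] relyaw 3.132 -> shift [91.9  6.8 62.6] wz -0.01 F [0.6 0.6 0.1] open -0.002 g 0.0 t 24.98
```

{"op": "move_arm", "data": {"plan": [[[92,7,0],[0,0,-0.01]],[[92,7,0],[0,0,-0.01]],[[92,7,0],[0,0,-0.01]],[[92,7,0],[0,0,-0.01]],[[92,7,20],[0,0,-0.01]],[[92,7,50],[0,0,-0.01]],[[92,7,62],[0,0,-0.01]],[[92,7,62],[0,0,-0.01]],[[92,7,62],[0,0,-0.01]],[[92,7,62],[0,0,-0.01]]]}}

```text
time_s: 25.82
ee_pos: [0.5629, 0.3451, 0.0527]
ee_rot: [0.644, 0.765, 0.001, 0.0]
wrist_force: [0.9, -0.9, 0.6]
opening: -0.0
grasp_force: 0.0
```

{"op": "move_arm", "data": {"plan": [[[-10,0,0],[0,0,0]],[[-20,0,0],[0,0,0]],[[-30,0,0],[0,0,0]],[[-40,0,0],[0,0,0]],[[-50,0,0],[0,0,0]],[[-60,0,0],[0,0,0]],[[-70,0,0],[0,0,0]],[[-80,0,0],[0,0,0]],[[-90,0,0],[0,0,0]],[[-94,0,0],[0,0,0]]]}}

```text
time_s: 26.65
ee_pos: [0.5783, 0.2599, 0.0535]
ee_rot: [0.643, 0.766, 0.007, -0.003]
wrist_force: [1.9, 19.4, -5.3]
opening: -0.001
grasp_force: 10.1
```

{"op": "move_arm", "data": {"plan": [[[0,0,0],[0,0,0]],[[0,0,0],[0,0,0]],[[0,0,0],[0,0,0]],[[0,0,0],[0,0,0]],[[0,0,0],[0,0,0]],[[0,0,0],[0,0,0]],[[0,0,0],[0,0,0]],[[0,0,0],[0,0,0]],[[0,0,0],[0,0,0]],[[0,0,0],[0,0,0]]]}}

```text
time_s: 27.48
ee_pos: [0.5783, 0.2599, 0.0534]
ee_rot: [0.642, 0.767, 0.006, -0.002]
wrist_force: [1.5, 13.9, -3.5]
opening: 0.001
grasp_force: 6.7
```

```bash
cat > bl.py <<'E'
from h import *
go(M,-57.5,0,52,np.pi)
BL=rect(-.028,.028,-.018,.018,.034)
ims={c:snapshot(c) for c in('top','side')}
p0=place(M,[[.068,0,0]])[0]
for cs in (('top',),('side',),('top','side')):
    x,s=fit({c:ims[c] for c in cs},BL,(p0[0],p0[1],M[2]),r=.012,rt=.1)
    d=x[:2]-M[:2];c,sn=np.cos(M[2]),np.sin(M[2]);print(cs,(c*d[0]+sn*d[1])*1e3,(-sn*d[0]+c*d[1])*1e3,x[2]-M[2],s)
BN=BL=rect(-.028,.028,-.018,.018,.032)
p0=place(F,[[-.004,.062,0]])[0]
x,s=fit(ims,BL,(p0[0],p0[1],F[2]),r=.01,rt=.1)
d=x[:2]-F[:2];c,sn=np.cos(F[2]),np.sin(F[2]);print("nest3",(c*d[0]+sn*d[1])*1e3,(-sn*d[0]+c*d[1])*1e3,x[2]-F[2],s)
w=np.zeros((400,800,3),np.uint8)
w[:,:320]=cv2.resize(ims['side'][140:240,310:390,::-1],None,fx=4,fy=4,interpolation=2)
w[:,320:]=cv2.resize(ims['side'][190:290,330:450,::-1],None,fx=4,fy=4,interpolation=2);cv2.imwrite('pics/p3.png',w)
E
python3 bl.py
```

```text
at [-61.5   1.5  53.4] relyaw 3.151 -> shift [-4.  -1.5  1.4] wz 0.01 F [ 1.5 13.9 -3.5] open 0.001 g 6.7 t 27.48
('top',) 74.95299431676175 2.3774216156971506 -0.043678601081539536 44.40012860909592
('side',) 68.12115731608993 1.6039468594702642 -0.06050259412200365 39.713273153592255
('top', 'side') 73.13798177139356 1.8117109721379043 -0.04482463744501963 80.69788701007217
nest3 -6.878321869699482 60.869561764376556 0.01552427424361881 96.00608582695656
```

View pics/p3.png

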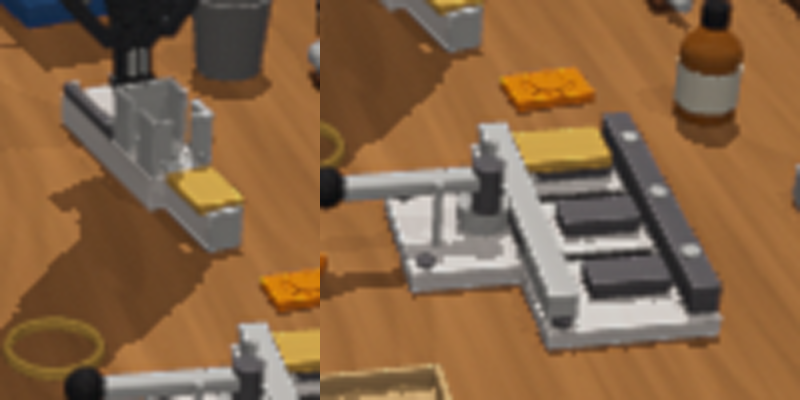

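{"op": "move_arm", "data": {"plan": [[[20,0,0],[0,0,0]],[[40,0,-20],[0,0,0]],[[40,0,-55],[0,0,0]],[[0,0,-60],[0,0,0]],[[-40,0,-60],[0,0,0]],[[-80,0,-60],[0,0,0]],[[-120,0,-60],[0,0,0]],[[-120,0,-50],[0,0,0]],[[-120,0,-15],[0,0,0]],[[-120,0,0],[0,0,0]]], "grip": 0.54}}

```text
time_s: 28.42
ee_pos: [0.598, 0.1311, 0.0492]
ee_rot: [0.645, 0.764, -0.001, 0.0]
wrist_force: [-1.4, 0.2, -0.8]
opening: 0.543
grasp_force: 0.0
```

```bash
python3 -c "
from h import *
go(M,66,1.5,23,np.pi-.03)"
```

```text
at [68.8 -0.4 49.2] relyaw 3.144 -> shift [ 2.8  1.9 26.2] wz 0.032 F [-1.4  0.2 -0.8] open 0.543 g 0.0 t 28.42
```

{"op": "move_arm", "data": {"plan": [[[2,2,0],[0,0,0.02]],[[2,2,0],[0,0,0.02]],[[2,2,10],[0,0,0.02]],[[2,2,20],[0,0,0.02]],[[2,2,26],[0,0,0.02]],[[2,2,26],[0,0,0.02]],[[2,2,26],[0,0,0.02]],[[2,2,26],[0,0,0.02]],[[2,2,26],[0,0,0.02]],[[2,2,26],[0,0,0.02]]]}}

```text
time_s: 29.25
ee_pos: [0.6005, 0.1367, 0.0255]
ee_rot: [0.651, 0.759, 0.0, 0.0]
wrist_force: [-0.2, -0.4, -0.4]
opening: 0.541
grasp_force: 0.0
```

{"op": "move_arm", "data": {"plan": [[[0,0,0],[0,0,0]],[[0,0,0],[0,0,0]],[[0,0,0],[0,0,0]],[[0,0,0],[0,0,0]],[[0,0,0],[0,0,0]],[[0,0,0],[0,0,0]],[[0,0,0],[0,0,0]],[[0,0,-20],[0,0,0]],[[0,0,-55],[0,0,0]],[[0,0,-60],[0,0,0]]], "grip": 0.3}}

```text
time_s: 30.08
ee_pos: [0.6026, 0.1378, 0.0894]
ee_rot: [0.651, 0.759, 0.003, 0.002]
wrist_force: [1.6, 1.2, 0.4]
opening: 0.395
grasp_force: 60.0
```

```bash
python3 -c "
from h import *
go(M,66,1.5,23,np.pi-.03)
go(F,-3,0,83,np.pi)"
```

```text
at [63.   5.2 89.4] relyaw 3.127 -> shift [-3.1 -3.7 66.4] wz 0.016 F [1.6 1.2 0.4] open 0.395 g 60.0 t 30.08
at [-35.  281.4  89.4] relyaw 1.804 -> shift [-281.2  -33.9    6.4] wz -1.337 F [1.6 1.2 0.4] open 0.395 g 60.0 t 30.08
```

{"op": "move_arm", "data": {"plan": [[[-281,-35,0],[0,0,-1.337]],[[-281,-35,0],[0,0,-1.337]],[[-281,-35,0],[0,0,-1.337]],[[-281,-35,0],[0,0,-1.337]],[[-281,-35,0],[0,0,-1.337]],[[-281,-35,0],[0,0,-1.337]],[[-281,-35,0],[0,0,-1.337]],[[-281,-35,0],[0,0,-1.337]],[[-281,-35,0],[0,0,-1.337]],[[-281,-35,0],[0,0,-1.337]]]}}

```text
time_s: 30.92
ee_pos: [0.6076, -0.1478, 0.0842]
ee_rot: [0.088, 0.996, 0.0, -0.001]
wrist_force: [1.0, 0.1, -1.2]
opening: 0.402
grasp_force: 59.9
```

```bash
python3 -c "
from h import *
go(F,-4,0,50,np.pi)
im=snapshot('side');b=snapshot('top')
w=np.zeros((320,800,3),np.uint8);x=cv2.resize(im[140:220,310:410,::-1],None,fx=4,fy=4,interpolation=2);w[:,:400]=x
w[:,400:]=cv2.resize(b[140:220,220:320,::-1],None,fx=4,fy=4,interpolation=2);cv2.imwrite('pics/p4.png',w)"
```

```text
at [-7.  -2.9 84.2] relyaw 3.045 -> shift [-2.7  3.2 34.2] wz -0.096 F [ 1.   0.1 -1.2] open 0.402 g 59.9 t 30.92
```

View pics/p4.png

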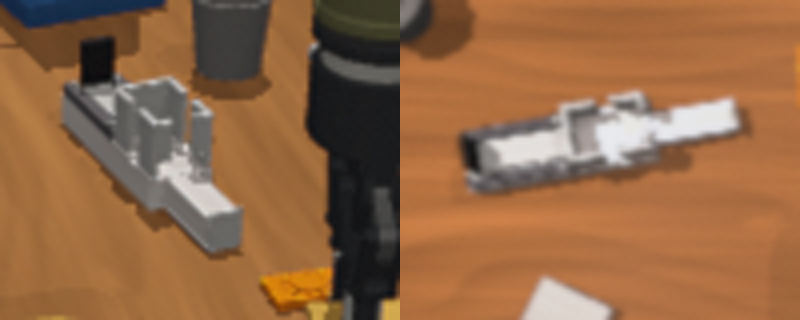

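{"op": "move_arm", "data": {"plan": [[[-3,3,0],[0,0,-0.096]],[[-3,3,10],[0,0,-0.096]],[[-3,3,25],[0,0,-0.096]],[[-3,3,38],[0,0,-0.096]],[[-3,3,38],[0,0,-0.096]],[[-3,3,38],[0,0,-0.096]],[[-3,3,38],[0,0,-0.096]],[[-3,3,38],[0,0,-0.096]],[[-3,3,38],[0,0,-0.096]],[[-3,3,38],[0,0,-0.096]]]}}

```text
time_s: 31.85
ee_pos: [0.6122, -0.1441, 0.0477]
ee_rot: [0.042, 0.999, -0.0, 0.001]
wrist_force: [0.3, -0.1, -1.5]
opening: 0.397
grasp_force: 59.9
```

```bash
python3 -c "
from h import *
go(F,-4,0,24,np.pi)"
```

```text
at [-2.7  1.2 47.7] relyaw 3.138 -> shift [ 1.3 -1.2 23.7] wz -0.004 F [ 0.3 -0.1 -1.5] open 0.397 g 59.9 t 31.85
```

{"op": "move_arm", "data": {"plan": [[[1,-1,8],[0,0,0]],[[1,-1,15],[0,0,0]],[[1,-1,20],[0,0,0]],[[1,-1,23],[0,0,0]],[[1,-1,23],[0,0,0]],[[1,-1,23],[0,0,0]],[[1,-1,23],[0,0,0]],[[1,-1,23],[0,0,0]],[[1,-1,23],[0,0,0]],[[1,-1,23],[0,0,0]]]}}

```text
time_s: 32.68
ee_pos: [0.6107, -0.1449, 0.024]
ee_rot: [0.042, 0.999, 0.0, 0.0]
wrist_force: [-0.6, 0.3, 0.7]
opening: 0.398
grasp_force: 60.1
```

{"op": "move_arm", "data": {"plan": [[[0,0,0],[0,0,0]],[[0,0,0],[0,0,0]],[[0,0,0],[0,0,0]],[[0,0,0],[0,0,0]],[[0,0,0],[0,0,0]],[[0,0,-15],[0,0,0]],[[0,0,-40],[0,0,0]],[[0,0,-75],[0,0,0]],[[30,-20,-85],[0,0,0]],[[60,-45,-85],[0,0,0]]], "grip": 0.54}}

```text
time_s: 33.52
ee_pos: [0.5509, -0.1813, 0.1141]
ee_rot: [0.039, 0.999, -0.0, 0.004]
wrist_force: [-0.4, -1.1, -0.7]
opening: 0.541
grasp_force: 0.0
```

```bash
python3 -c "
from h import *
go(F,-136,-45,100,np.pi)"
```

```text
at [-60.8 -40.9 114.1] relyaw 3.145 -> shift [75.2 -3.9 14.1] wz 0.003 F [-0.4 -1.1 -0.7] open 0.541 g 0.0 t 33.52
```

{"op": "move_arm", "data": {"plan": [[[75,-4,0],[0,0,0]],[[75,-4,0],[0,0,0]],[[75,-4,0],[0,0,0]],[[75,-4,14],[0,0,0]],[[75,-4,35],[0,0,0]],[[75,-4,55],[0,0,0]],[[75,-4,72],[0,0,0]],[[75,-4,72],[0,0,0]],[[75,-4,72],[0,0,0]],[[75,-4,72],[0,0,0]]], "grip": 0}}

```text
time_s: 34.35
ee_pos: [0.4736, -0.1816, 0.0379]
ee_rot: [0.041, 0.999, 0.0, 0.001]
wrist_force: [0.3, -0.0, -0.2]
opening: 0.004
grasp_force: 0.0
```

```bash
cat > ck.py <<'E'
from h import *
import math
go(F,-136,-21.5,42,np.pi)
ims={c:snapshot(c) for c in('top','side')}
BL=rect(-.028,.028,-.018,.018,.032)
for n,y in(("n2",0),("n3",.062)):
    p0=place(F,[[-.004,y,0]])[0]
    x,s=fit(ims,BL,(p0[0],p0[1],F[2]),r=.01,rt=.1)
    d=x[:2]-F[:2];c,sn=np.cos(F[2]),np.sin(F[2]);print(n,np.round([(c*d[0]+sn*d[1])*1e3,(-sn*d[0]+c*d[1])*1e3,x[2]-F[2]],3),s)
t,s=fit(ims,TRAY,T,r=.04,sig=.8);print("tray",t,s)
cv2.imwrite('pics/ck.png',cv2.resize(ims['side'][180:370,310:450,::-1],None,fx=3,fy=3,interpolation=2))
h,_,_=here(F)
for t in np.linspace(1.571,0,14):
    r=66;c,s=math.cos(t),math.sin(t);o=7+11*c+14.5*s
    print(round(t,2),np.round([70+r*s+o*c+h[0],r*c-o*s-h[1]]),end=' ')
E
python3 ck.py
```

```text
at [-137.8  -47.4   37.9] relyaw 3.14 -> shift [-1.8 25.9 -4.1] wz -0.002 F [ 0.3 -0.  -0.2] open 0.004 g 0.0 t 34.35
n2 [-3.212 -0.308  0.029] 100.61668803394511
n3 [-6.8750e+00  6.0976e+01  1.2000e-02] 95.55253399299818
tray [ 0.43118634 -0.36365499 -0.06919111] 52.458205614128524
1.57 [-2. 27.] 1.45 [ 0. 33.] 1.33 [ 2. 41.] 1.21 [ 2. 49.] 1.09 [ 2. 57.] 0.97 [ 1. 65.] 0.85 [-2. 73.] 0.73 [-6. 81.] 0.6 [-10.  89.] 0.48 [-16.  96.] 0.36 [-24. 102.] 0.24 [-32. 107.] 0.12 [-40. 111.] 0.0 [-50. 114.]
```

View pics/ck.png

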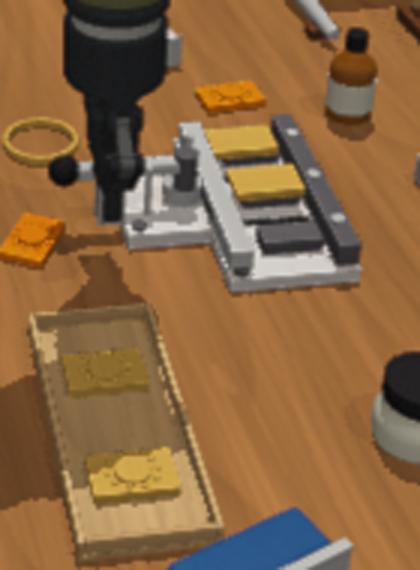

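{"op": "move_arm", "data": {"plan": [[[0,18,-4],[0,0,0]],[[-2,27,-4],[0,0,0]],[[0,33,-4],[0,0,0]],[[2,41,-4],[0,0,0]],[[2,49,-4],[0,0,0]],[[2,57,-4],[0,0,0]],[[1,65,-4],[0,0,0]],[[-2,73,-4],[0,0,0]],[[-6,81,-4],[0,0,0]],[[-10,89,-4],[0,0,0]]]}}

```text
time_s: 35.28
ee_pos: [0.4894, -0.0938, 0.0408]
ee_rot: [0.042, 0.999, -0.0, -0.001]
wrist_force: [-1.2, -3.1, 0.4]
opening: 0.003
grasp_force: 1.2
```

{"op": "move_arm", "data": {"plan": [[[-6,7,0],[0,0,0]],[[-14,13,0],[0,0,0]],[[-22,18,0],[0,0,0]],[[-30,22,0],[0,0,0]],[[-36,25,0],[0,0,0]],[[-40,25,0],[0,0,0]],[[-42,25,0],[0,0,0]],[[-43,25,0],[0,0,0]],[[-43,25,0],[0,0,0]],[[-43,25,0],[0,0,0]]]}}

```text
time_s: 36.12
ee_pos: [0.5344, -0.073, 0.0411]
ee_rot: [0.042, 0.999, 0.0, 0.0]
wrist_force: [-1.8, 1.2, 0.1]
opening: 0.002
grasp_force: 0.9
```

```bash
python3 -c "
from h import *
go(F,-88,66,42,np.pi)"
```

```text
at [-85.9  65.8  41.1] relyaw 3.138 -> shift [ 2.1  0.2 -0.9] wz -0.004 F [-1.8  1.2  0.1] open 0.002 g 0.9 t 36.12
```

{"op": "move_arm", "data": {"plan": [[[-1,0,0],[0,0,0]],[[-2,0,0],[0,0,0]],[[-3,0,0],[0,0,0]],[[-4,0,0],[0,0,0]],[[-5,0,0],[0,0,0]],[[-6,0,0],[0,0,0]],[[-6,0,0],[0,0,0]],[[-6,0,0],[0,0,0]],[[-6,0,0],[0,0,0]],[[-6,0,0],[0,0,0]]]}}

```text
time_s: 36.95
ee_pos: [0.5345, -0.0732, 0.0405]
ee_rot: [0.042, 0.999, -0.001, -0.006]
wrist_force: [-18.4, 2.8, 13.6]
opening: -0.0
grasp_force: 9.0
```

```bash
python3 -c "
from h import *
go(F,-88,66,42,np.pi)"
```

```text
at [-85.9  65.6  40.5] relyaw 3.138 -> shift [ 2.1  0.4 -1.5] wz -0.004 F [-18.4   2.8  13.6] open -0.0 g 9.0 t 36.95
```

{"op": "move_arm", "data": {"plan": [[[10,0,0],[0,0,0]],[[25,0,0],[0,0,0]],[[35,0,-20],[0,0,0]],[[35,0,-55],[0,0,0]],[[35,0,-90],[0,0,0]],[[35,0,-130],[0,0,0]],[[35,30,-150],[0,0,0]],[[35,70,-150],[0,0,0]],[[35,110,-150],[0,0,0]],[[35,150,-150],[0,0,0]]]}}

```text
time_s: 37.78
ee_pos: [0.5198, 0.0787, 0.1924]
ee_rot: [0.044, 0.999, -0.001, 0.003]
wrist_force: [1.7, 0.3, 0.4]
opening: -0.0
grasp_force: 0.0
```

{"op": "move_arm", "data": {"plan": [[[0,40,0],[0,0,0]],[[0,60,0],[0,0,0]],[[0,60,0],[0,0,0]],[[0,60,0],[0,0,0]],[[0,60,0],[0,0,0]],[[0,60,0],[0,0,0]],[[0,60,0],[0,0,0]],[[0,60,0],[0,0,0]],[[0,60,0],[0,0,0]],[[0,60,0],[0,0,0]]]}}

```text
time_s: 38.62
ee_pos: [0.5234, 0.1378, 0.1911]
ee_rot: [0.043, 0.999, -0.0, 0.0]
wrist_force: [0.1, 0.2, -0.2]
opening: -0.002
grasp_force: 0.0
```

```bash
python3 ck.py|head -4; python3 -c "
import cv2;import numpy as np
from h import *
b=snapshot('top');a=cv2.imread('pics/ck.png');w=np.zeros((570,800,3),np.uint8);w[:a.shape[0],:a.shape[1]]=a
x=cv2.resize(b[145:270,350-35:350+60,::-1],None,fx=4,fy=4,interpolation=2);w[:500,420:800]=x;cv2.imwrite('pics/fin.png',w)"
```

```text
at [-113.9  275.   191.1] relyaw 3.137 -> shift [  20.6 -296.6  149.1] wz -0.005 F [ 0.1  0.2 -0.2] open -0.002 g 0.0 t 38.62
n2 [ 0.349 -0.811  0.024] 101.78843949785062
n3 [ 2.1000e-01  6.0487e+01 -2.0000e-03] 95.95716180099777
tray [ 0.43104395 -0.36387806 -0.06887294] 77.5331881312909
```

View pics/fin.png

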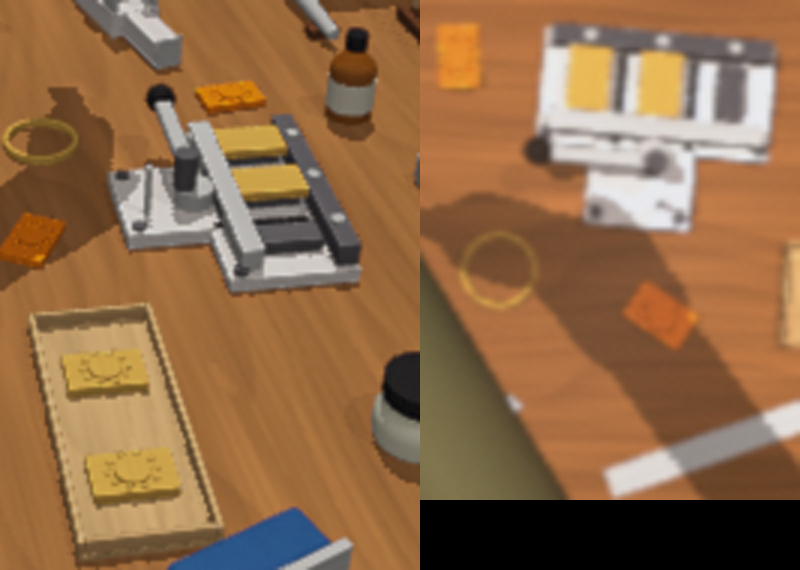

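Both blanks are centred on their nests. The lever is back along +y, and both dies lie face up in the tray, so I'm handing the job in.

```bash
python3 -c "
from plant import job
print(job.close_job())"
```

```text
the job is handed in; nothing more can be done
None
```

The job is handed in: both dies lie flat and face up in the tray, both blanks are locked within about 1.5 mm of their nest centres (nests 2 and 3), and the lever is home, though `close_job()` returned no verdict.

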